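# Unclip the capped sample tube and lay it in the cradle

## Robot

A 6-joint arm with a two-finger parallel gripper is mounted at the origin on a cart in front of the work surface, level with it; the furniture and walls round the work are solid. World frame = base frame: x ahead of the robot, y to its left, z up, the work surface at z = 0. Lengths are in m, angles in rad, forces in N, time in s.
With the tool pointing down it reaches from about 0.35 to 0.85 m from the base axis. Payload 8.1 kg.
Tool frame: the origin (TCP) lies on the centre line of the jaws, within the pads' length; the fingertips stand 19 mm ahead of it and the grasp point (between the pads) is the TCP (robot.tips_ahead is the distance from the TCP to the fingertips, in m); y points along the fingers, z is the direction in which the jaws open and shut, and the axes are right-handed (so a half turn about y gives the same grasp; the last joint's range is limited). The gripper opens to 93 mm and grips with 3 to 60 N. Pads are 15 mm wide; open, the fingers measure 128 mm over their backs; the gripper's body (75 mm by 188 mm) begins 65 mm behind the grasp point.
Start: joints at [-1.381, 0.13, 1.488, -0, 1.523, -0.085], TCP at [0.163, -0.577, 0.238] pointing down, gripper open.
Joint ranges: [-2.96, 2.96], [-0.89, 2.26], [0.02, 2.5], [-1.34, 4.48], [0, 2.73], [-2.66, 2.66]. Speed limits (rad/s): [2.39, 2.39, 2.79, 3.14, 3.14, 3.14].

## Interface

Orientations are given as a rotation vector (axis times angle).
In Python, from plant import robot, imaging, models gives the robot as it stands.
- The arm moves only by the tool carry_out, never from a script. Its argument "motion" is one flat list of numbers, 7 for each row, row after row: the shift along the tool's x, y, z in m, then the turn, a rotation vector about the tool's x, y, z in degrees, then the opening, from -1 (shut) to 1 (fully open). A call has exactly 5 rows; each row shifts and turns the pose as measured when the row begins, along the tool's axes as they then stand; what a row does not reach is not made up. A row lasts 1/10 s, in which the tool goes at most 50 mm and 8.59 degrees, less where a joint would pass 70% of its speed; a pose out of reach is approached as far as the arm can. A call is refused whole if a number of a shift passes 0.05 or a number of a turn 8.59, either way. A call with a gripper value outside its range is refused whole. The fingers move at their own pace and stop on an object; "squeeze" is the grip in N (left out, the last holds). Time passes only in rows, so rows that do not move let the fingers close, or fill a call up. It gives the time, the measured TCP pose, the force and the opening at its end, in the units of the state.
- robot.read_state(): the state, without advancing time (a new reading comes with each control period).
- imaging.read_camera(name): name is "side" or "top"; returns the picture (384x512x3 uint8, blue, green, red); there is no depth.
- imaging.camera_model(name): a dict with "K" (3x3 intrinsics, pixels), "k1" (the pictures are not rectified: a ray, as slopes to the right and down, at radius r is drawn at 1 + k1 r^2 times it, then the intrinsics apply), "position" and "orientation" of the camera in the world. Camera axes: x right, y down, z forward; pixel columns grow to the right and rows downward; lengths in m; the calibration is good to about 2 mm. A picture is of the moment at which its call begins. camera_model takes no time and is no camera call.
- robot.close_job(): hands the job in, once; it reports no verdict.
Trained networks look in the newest picture that a camera, given by its name, has taken for a name from the list of things; names that differ only in an ending like _2 or _b are one class to them, and where a whole thing is asked for, a point or a joint stands for the part that bears it (a point fixed in the world has none). Each returns a list of dicts, best first, with "confidence" (0 to 1); they miss things now and then, are a little off and sometimes report something else, mostly with a low value. They report only what shows in the picture. A call takes as long as a camera call.
- models.outline_of(camera, thing): "pixels" (384x512 bool, what is visible of it) and "pixel" ([column, row] in pixels, amid what is visible of it).
The state is a dict: "t": time; "q": joint angles; "dq": joint speeds; "joint_torque": joint torques, N m; "tool_pos": TCP position; "orientation": TCP orientation; "force": force on the tool from outside, world axes, zero at the start; "wrist_torque": the same for the moment, N m; "opening": finger opening in m.
Only numpy, scipy, OpenCV 4.12 (cv2) and the standard library are available. Lean on these libraries where they do the work, as an engineer would, in place of code of your own. Each camera call takes 0.05 s, during which the arm holds its last target.

## Task

Two glass tubes lie in spring clips on the clip board. Roll the short capped one sideways out of its clips, away from the fixed hooks and past the sprung jaws (the hooks stop it from being pulled straight up), then lay it to rest in the two V notches of the cradle, centred lengthwise. Leave the long open tube clipped where it is.

Things in the scene. Friction and masses are not known exactly. Their poses are not given: they have to be found in the camera images.
- capped_tube_center (a point): centre of the short glass tube with a screw cap, 105 mm long, 20 mm diameter (cap 21 mm), 22 g. Its z axis runs along the tube from the round end to the cap, towards the robot. Grasp it across its middle. A hose passes overhead (x 0.28 to 0.5 m, underside 0.55 m above the table): reach in under it, tool leaning up to 45 degrees along the tube, tips away from the robot.
- open_tube_center (a point): centre of the long glass tube without a cap, 165 mm long, 19 mm diameter, lying in the other clip station; leave it there. Its z axis runs along the tube.
- holder: clip board fixed to the table: plate 120 (x) by 150 (y) by 10 mm; origin at the centre of its underside, z up. Two clip stations, mirror images, at y = +50 and -50 mm. Each holds a tube level along x, axis 55 mm above the origin, in two 8 mm wide clips at x = +42 and -42 mm: 76 mm between the clips is free for fingers, down to 22 mm above the origin.
- clips_left (a point): a point on the board, on the left (+y) station's tube axis, midway between its clips; axes as the board. In both stations rigid hooks stand on the side facing the board's middle (wall 12.5 mm from the tube axis) and reach over the tube, to 3 mm past its axis and 2 mm above it; their tops are 16 mm above this point. This station's tube leaves towards +y.
- clips_right (a point): the same point of the right (-y) station; its tube leaves towards -y. In both, thin spring jaws stand on the outer side, 12 mm from the tube axis, hinged 37 mm below it, up to 12 mm above it. Pushed by the tube they lean outward (4 to 12 N for the pair) and spring back later. A tube moved 15 mm or more outward is clear of the hooks and can be lifted.
- cradle_seat (a point): centre of the fixed cradle: two V notches at x = +38 and -38 mm, each 10 mm wide, 66 mm free between, plate 110 by 50 mm. Here, 50 mm above the table, lies the centre of a seated tube. The x axis runs along the seated tube, z up. Notches 40 mm wide at the top, 45 degree sides, rims 6 mm above this point, plate top 40 mm below. A tall blue pump stands to its right (y below -0.05, x above 0.38 m).

How it is judged:
On the way:
1. the capped tube has been moved sideways out past its sprung jaws: its axis more than 10 mm outward of the clip's, less than 18 mm above its rest height and within 30 mm lengthwise ((y of capped_tube_center in the frame of holder above 0.06 m or y of capped_tube_center in the frame of holder below -0.06 m) and z of capped_tube_center in the frame of holder between 0.04 and 0.073 m and x of capped_tube_center in the frame of holder between -0.03 and 0.03 m), for 0.04 s.
At the end, for the whole second after the job is handed in: The capped tube lies in both V notches of the cradle, either way round: centre within 15 mm of the cradle's centre, within 6 mm of seated height, along the cradle to 10 degrees. The long open tube is still in its clips, within 12 mm of where it was (horizontal distance between capped_tube_center and cradle_seat below 0.015 m and z of capped_tube_center in the frame of cradle_seat between -0.006 and 0.006 m and angle between the z axis of capped_tube_center and the x axis of cradle_seat, either way round below 0.17 rad and distance of open_tube_center from where it was at the start of the episode below 0.012 m); the robot touches nothing.
It fails at once if the long open tube is pushed more than 20 mm from its place (distance of open_tube_center from where it was at the start of the episode above 0.02 m).
It also fails if it takes over 38 s, if anything falls off the work surface, if the arm or the gripper's body presses on something with over 40 N, if the wrist force passes 120 N, or if a joint passes its speed limit or range.

## Working session

There is one attempt and no reset: what is moved stays moved. The work goes in short steps, Python scripts to look and compute and a tool call to move; the robot and the scene stay as the last step left them, time stands still between calls to the robot, and variables do not carry over. Pictures are saved under pics/ and viewed, and the job is handed in when it is done.

Besides the shell and the picture viewer there is one more tool, called after "Emit:" as name(argument=value, ...) on one line, values as JSON. carry_out: Moves the arm, as the interface text tells. Its arguments: {"type":"object","properties":{"motion":{"type":"array","items":{"type":"number"}},"squeeze":{"type":"number"}},"required":["motion"]}

```bash
ls; mkdir -p pics
python3 - <<'E'
from plant import robot, imaging, models
import cv2,numpy as np
np.set_printoptions(precision=4,suppress=True)
for n in ("side","top"):
    im=imaging.read_camera(n); cv2.imwrite(f"pics/{n}0.png",im); np.save(f"pics/{n}0.npy",im)
    m=imaging.camera_model(n); print(n,m)
s=robot.read_state(); print(s)
E
```

```text
pics
side {'K': array([[394.3596,   0.    , 257.1067],
       [  0.    , 394.3596, 192.4822],
       [  0.    ,   0.    ,   1.    ]]), 'k1': 0.029630412478476635, 'position': array([0.2628, 0.8785, 0.5233]), 'orientation': array([-0.3673,  2.581 , -1.4407])}
top {'K': array([[370.1819,   0.    , 255.8448],
       [  0.    , 370.1819, 192.5325],
       [  0.    ,   0.    ,   1.    ]]), 'k1': -0.10869972688947074, 'position': array([0.4419, 0.1978, 0.9312]), 'orientation': array([-2.1668,  2.1883, -0.0616])}
{'t': 0.1, 'q': array([-1.3814,  0.1311,  1.4892,  0.    ,  1.523 , -0.0854]), 'dq': array([-0.0002, -0.0017, -0.0025,  0.0013, -0.0015, -0.0001]), 'joint_torque': array([  0.0029, -56.134 , -49.3098,   0.0771,   0.029 ,  -0.0001]), 'tool_pos': array([ 0.1628, -0.577 ,  0.2367]), 'orientation': array([-0.287 ,  2.0761, -2.0727]), 'force': array([-0.3876, -0.1532, -0.7106]), 'wrist_torque': array([ 0.0132, -0.0316, -0.0301]), 'opening': 0.09331924333397217}
```

View pics/side0.png

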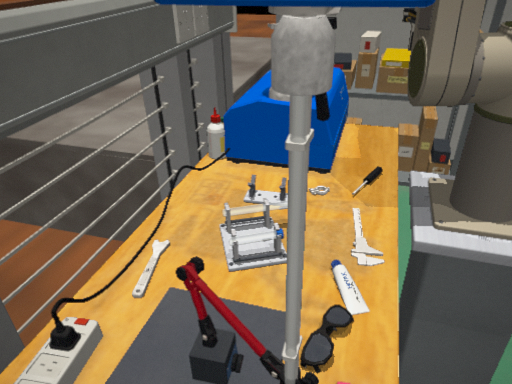

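View pics/top0.png

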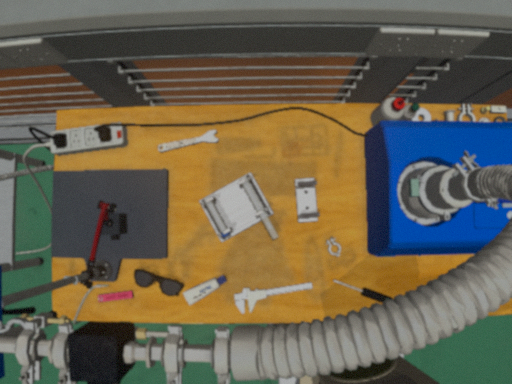

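Run:
```python
from plant import robot, imaging, models
import cv2,numpy as np
for n in ("side","top"):
    im=np.load(f"pics/{n}0.npy").copy()
    for th,c in (("capped_tube_center",(0,0,255)),("open_tube_center",(0,255,0)),("holder",(255,0,0)),("cradle_seat",(255,0,255))):
        try: r=models.outline_of(n,th)
        except Exception as e: print(n,th,e); continue
        for d in r[:3]:
            p=d["pixels"]; ys,xs=np.nonzero(p)
            print(n,th,round(d["confidence"],2),d["pixel"],p.sum(),xs.min(),xs.max(),ys.min(),ys.max())
        if r:
            np.save(f"pics/{n}_{th}.npy",r[0]["pixels"])
            k,_=cv2.findContours(r[0]["pixels"].astype(np.uint8),0,2); cv2.drawContours(im,k,-1,c,1)
    cv2.imwrite(f"pics/{n}0m.png",im)
```

```text
side capped_tube_center 0.6 [255.4, 237.8] 469 229 283 229 244
side open_tube_center 0.75 [257.0, 208.8] 553 223 288 200 216
side holder 0.61 [252.7, 248.0] 2349 220 285 200 270
side cradle_seat 0.86 [266.4, 191.8] 529 245 287 177 202
top capped_tube_center 0.84 [214.2, 217.8] 237 204 228 198 236
top open_tube_center 0.91 [258.7, 204.9] 594 241 278 177 239
top holder 0.95 [234.6, 207.0] 2079 201 271 174 240
top cradle_seat 0.89 [308.9, 198.5] 925 294 319 178 222
```

Run:
```python
import cv2,numpy as np
a=cv2.imread("pics/top0m.png")[165:250,190:330]; b=cv2.imread("pics/side0m.png")[170:280,205:305]
a0=cv2.imread("pics/top0.png")[165:250,190:330]; b0=cv2.imread("pics/side0.png")[170:280,205:305]
f=lambda i,k:cv2.resize(i,None,fx=k,fy=k,interpolation=cv2.INTER_CUBIC)
cv2.imwrite("pics/ta.png",f(a0,5.5)); cv2.imwrite("pics/tb.png",np.hstack([f(b0,4),f(b,4)]));
```

```text
(no output)
```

View pics/ta.png

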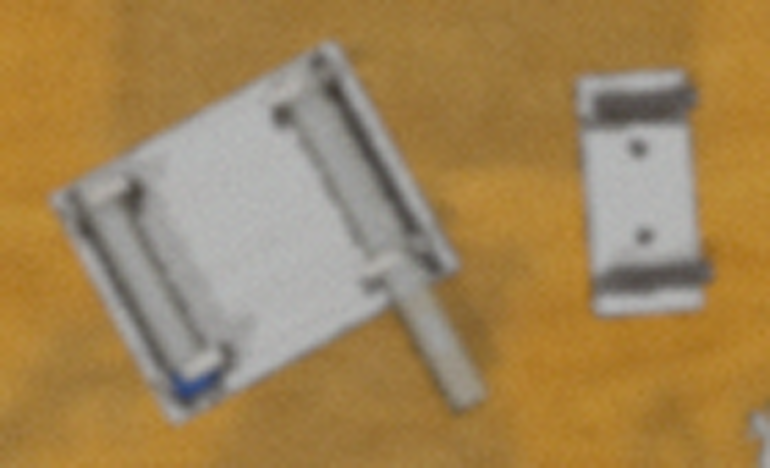

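View pics/tb.png

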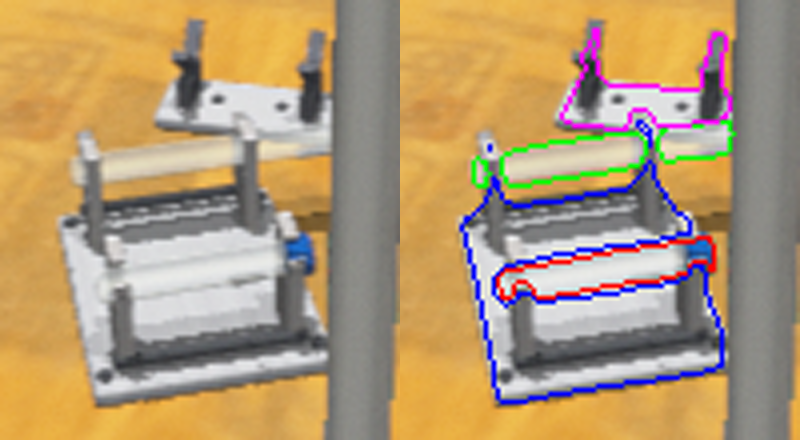

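```bash
cat > h.py <<'E'
import numpy as np, cv2
from scipy.spatial.transform import Rotation as R
from scipy.optimize import least_squares
from plant import robot, imaging, models
np.set_printoptions(precision=4,suppress=True)
def cam(n):
    m=imaging.camera_model(n); return m,R.from_rotvec(m["orientation"]).as_matrix()
C={n:cam(n) for n in ("side","top")}
def proj(n,P):
    m,Rm=C[n]; p=(np.atleast_2d(P)-m["position"])@Rm
    s=p[:,:2]/p[:,2:]; r2=(s**2).sum(1,keepdims=True); s=s*(1+m["k1"]*r2)
    K=m["K"]; return np.c_[s[:,0]*K[0,0]+K[0,2], s[:,1]*K[1,1]+K[1,2]]
def ray(n,uv):
    m,Rm=C[n]; K=m["K"]; d=(np.asarray(uv,float)-K[:2,2])/K[0,0]; s=d.copy()
    for _ in range(20): s=d/(1+m["k1"]*(s**2).sum())
    return m["position"],Rm@np.r_[s,1]
def onz(n,uv,z):
    o,d=ray(n,uv); return o+d*(z-o[2])/d[2]
E
python3 - <<'E'
from h import *
top=np.array([(330,42),(55,200),(175,420),(457,270)])/5.5+[190,165]-.4
side=np.array([(62,218),(100,403)])/4+[205,170]-.4
Lb=np.array([(60,-75,10),(60,75,10),(-60,75,10),(-60,-75,10)])/1e3
def pts(p,L): 
    c,s=np.cos(p[2]),np.sin(p[2]); return L@np.array([[c,s,0],[-s,c,0],[0,0,1]])+[p[0],p[1],p[3]]
for mode in (0,1,2):
    def f(p):
        p=np.r_[p,0][:4] if mode<2 else p
        W=pts(p,Lb); r=[(proj("top",W)-top).ravel()]
        if mode: r.append((proj("side",W[[0,1]])-side).ravel())
        return np.concatenate(r)
    s=least_squares(f,[.45,.2,.5]+([0] if mode==2 else [])); print(s.x,np.round(s.fun,1))
    b=s.x
    p=np.r_[b,0][:4]
    for y in (50,-50):
        A=pts(p,np.array([[0,y,55],[52,y,55],[-52,y,55]])/1e3); print(y,A,"top",proj("top",A).round(1).tolist(),"side",proj("side",A).round(1).tolist())
tc=np.array([(578,75),(685,68),(703,310),(597,315)])/5.5+[190,165]-.4
Lc=np.array([(55,25,10),(55,-25,10),(-55,-25,10),(-55,25,10)])/1e3
s=least_squares(lambda p:(proj("top",pts(np.r_[p,0],Lc))-tc).ravel(),[.45,.05,0]); print("cradle",s.x,s.fun.round(1))
A=pts(np.r_[s.x,0],np.array([[0,0,50],[38,20,56],[38,-20,56],[-38,20,56],[-38,-20,56]])/1e3);print(A,proj("top",A),proj("side",A))
E
```

```text
[0.4728 0.2618 0.4965] [ 0.9 -0.8 -1.5 -0.6 -0.5  1.7  1.1 -0.3]
50 [[0.449  0.3058 0.055 ]
 [0.4947 0.3305 0.055 ]
 [0.4033 0.281  0.055 ]] top [[216.0, 216.5], [205.6, 197.3], [226.5, 235.7]] side [[256.5, 236.8], [229.7, 240.7], [282.7, 233.0]]
-50 [[0.4966 0.2178 0.055 ]
 [0.5424 0.2426 0.055 ]
 [0.4509 0.1931 0.055 ]] top [[252.9, 196.0], [242.3, 177.0], [263.5, 215.2]] side [[247.2, 208.6], [223.0, 211.8], [270.9, 205.5]]
[0.4718 0.2629 0.5026] [ 0.2 -0.5 -2.   0.1 -0.7  2.2  0.7 -0.2 -0.7 -0.8 -0.3 -1.8]
50 [[0.4477 0.3067 0.055 ]
 [0.4933 0.3317 0.055 ]
 [0.4021 0.2816 0.055 ]] top [[215.6, 217.0], [205.1, 197.9], [226.2, 236.2]] side [[257.0, 237.2], [230.2, 241.2], [283.2, 233.3]]
-50 [[0.4959 0.219  0.055 ]
 [0.5414 0.2441 0.055 ]
 [0.4503 0.194  0.055 ]] top [[252.4, 196.4], [241.7, 177.4], [263.2, 215.5]] side [[247.4, 208.9], [223.1, 212.2], [271.1, 205.7]]
[ 0.4724  0.2617  0.4961 -0.0054] [ 1.  -0.4 -1.1 -0.3 -0.2  1.7  1.1 -0.1 -0.4  0.7 -0.5 -0.2]
50 [[0.4486 0.3057 0.0496]
 [0.4943 0.3305 0.0496]
 [0.4029 0.281  0.0496]] top [[216.3, 216.6], [206.0, 197.6], [226.7, 235.8]] side [[256.8, 239.1], [230.1, 242.9], [282.9, 235.3]]
-50 [[0.4962 0.2178 0.0496]
 [0.5419 0.2425 0.0496]
 [0.4505 0.193  0.0496]] top [[253.0, 196.4], [242.5, 177.4], [263.6, 215.4]] side [[247.5, 210.7], [223.4, 213.9], [271.1, 207.6]]
cradle [0.4896 0.0863 0.0561] [-0.2 -0.1  0.3 -0.1  0.3 -0.2 -0.4  0.3]
[[0.4896 0.0863 0.05  ]
 [0.5264 0.1084 0.056 ]
 [0.5287 0.0685 0.056 ]
 [0.4505 0.1041 0.056 ]
 [0.4528 0.0642 0.056 ]] [[308.133  198.5348]
 [298.8579 183.0093]
 [315.6121 181.9017]
 [301.2126 214.9951]
 [318.0612 213.8516]] [[267.0467 181.3398]
 [249.6039 181.6728]
 [253.7041 173.7269]
 [281.0577 184.9046]
 [284.1415 176.711 ]]
```

Run:
```python
from h import *
s=robot.read_state(); M=R.from_rotvec(s["orientation"]).as_matrix(); print(M, s["t"])
for uv in ((290,380),(295,250),(300,95),(303,20)):
    o,d=ray("side",uv); 
    for y in (.7,.6,.5,.4,.3): P=o+d*(y-o[1])/d[1]; print(uv,P,proj("top",P).round(0))
# overlay model
im=cv2.imread("pics/top0.png"); k=5.5
big=cv2.resize(im[165:250,190:330],None,fx=k,fy=k,interpolation=cv2.INTER_CUBIC)
bs=cv2.resize(cv2.imread("pics/side0.png")[160:280,205:305],None,fx=6,fy=6)[:600]
def pts(p,L): 
    c,s=np.cos(p[2]),np.sin(p[2]); return L@np.array([[c,s,0],[-s,c,0],[0,0,1]])+[p[0],p[1],0]
b=[.4724,.2620,.498]
c=[0.4896,0.0863,0.0561]
def poly(n,img,off,k,P,col,close=True):
    q=((proj(n,P)-off+.5)*k).astype(int); cv2.polylines(img,[q],close,col,1)
for n,img,off,kk in (("top",big,[190,165],5.5),("side",bs,[205,160],6)):
    B=lambda a: pts(b,np.array(a)/1e3)
    poly(n,img,off,kk,B([(60,-75,10),(60,75,10),(-60,75,10),(-60,-75,10)]),(0,255,0))
    poly(n,img,off,kk,B([(52.5,60,55),(-52.5,60,55),(-52.5,40,55),(52.5,40,55)]),(0,0,255))
    poly(n,img,off,kk,B([(60,-59.5,55),(-100,-59.5,55),(-100,-40.5,55),(60,-40.5,55)]),(0,0,255))
    poly(n,img,off,kk,pts(c,np.array([(55,25,10),(55,-25,10),(-55,-25,10),(-55,25,10)])/1e3),(255,0,0))
    for x in (38,-38): poly(n,img,off,kk,pts(c,np.array([(x,20,56),(x,6,42),(x,-6,42),(x,-20,56)])/1e3),(255,0,255),False)
cv2.imwrite("pics/ov_t.png",big);cv2.imwrite("pics/ov_s.png",bs)
```

```text
[[-0.9625 -0.      0.2713]
 [-0.2713  0.0001 -0.9625]
 [-0.     -1.     -0.0001]] 0.5
(290, 380) [0.2976 0.7    0.2469] [[  6. 293.]]
(290, 380) [0.3172 0.6    0.092 ] [[ 89. 274.]]
(290, 380) [ 0.3367  0.5    -0.0628] [[150. 259.]]
(290, 380) [ 0.3562  0.4    -0.2177] [[197. 247.]]
(290, 380) [ 0.3757  0.3    -0.3726] [[233. 238.]]
(295, 250) [0.2972 0.7    0.3724] [[-40. 307.]]
(295, 250) [0.3165 0.6    0.2879] [[ 40. 289.]]
(295, 250) [0.3358 0.5    0.2034] [[111. 273.]]
(295, 250) [0.355  0.4    0.1188] [[170. 259.]]
(295, 250) [0.3743 0.3    0.0343] [[220. 247.]]
(300, 95) [0.2975 0.7    0.4654] [[-84. 318.]]
(300, 95) [0.317 0.6   0.433] [[-15. 306.]]
(300, 95) [0.3364 0.5    0.4006] [[ 58. 291.]]
(300, 95) [0.3558 0.4    0.3682] [[130. 276.]]
(300, 95) [0.3753 0.3    0.3358] [[198. 261.]]
(303, 20) [0.2974 0.7    0.4975] [[-101.  323.]]
(303, 20) [0.3168 0.6    0.4831] [[-40. 313.]]
(303, 20) [0.3362 0.5    0.4687] [[ 31. 301.]]
(303, 20) [0.3556 0.4    0.4542] [[108. 286.]]
(303, 20) [0.375  0.3    0.4398] [[185. 270.]]
```

View pics/ov_t.png

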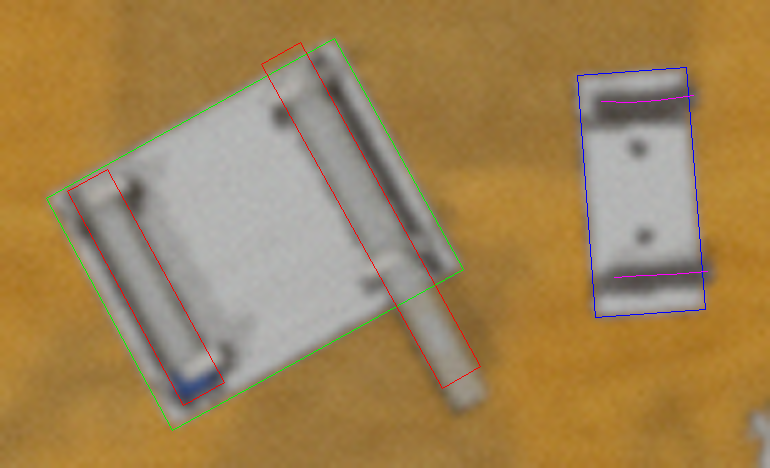

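View pics/ov_s.png

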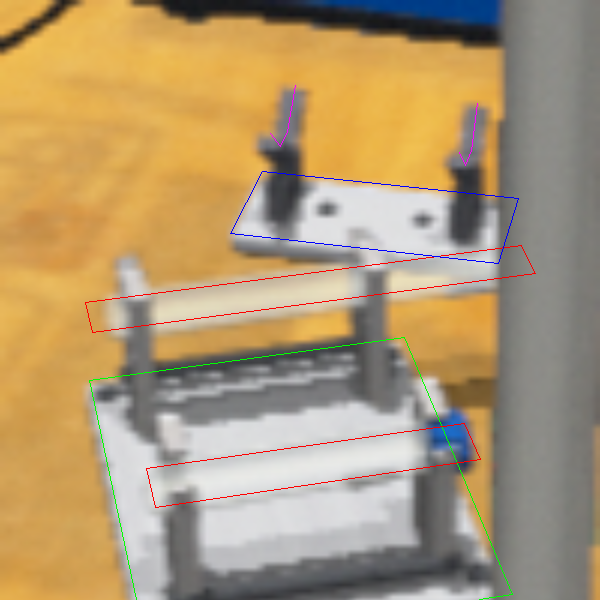

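```bash
cat > plan.py <<'E'
from h import *
def pose(p):
    # p: x,y,z, az(direction of lean, deg), lean deg, zaz offset deg (tool z azimuth rel. to lean az at +90 => 0)
    x,y,z,az,lean,off=p
    a=np.radians(az); l=np.radians(lean)
    h=np.array([np.cos(a),np.sin(a),0]); 
    yy=np.sin(l)*h-np.cos(l)*np.array([0,0,1]); 
    zz=np.array([-np.sin(a),np.cos(a),0]); xx=np.cross(yy,zz)
    M=np.c_[xx,yy,zz]; M=M@R.from_rotvec([0,-np.radians(off),0]).as_matrix()
    return np.r_[x,y,z],M
def cur():
    s=robot.read_state(); return s["tool_pos"],R.from_rotvec(s["orientation"]).as_matrix(),s
def rows(targets,grip):
    """targets: list of (pos,M) waypoints one per row"""
    p,M,s=cur(); out=[]
    for (tp,tM) in targets:
        d=M.T@(tp-p); w=np.degrees(R.from_matrix(M.T@tM).as_rotvec())
        d=np.round(d,4); w=np.round(w,2)
        flag="" if np.linalg.norm(d)<=.0501 and np.linalg.norm(w)<=8.59 else "  <-- OVER %.3f %.1f"%(np.linalg.norm(d),np.linalg.norm(w))
        out.append(list(d)+list(w)+[grip]); print(", ".join("%g"%v for v in out[-1])+","+flag)
        p=p+M@d; M=M@R.from_rotvec(np.radians(w)).as_matrix()
def cyl(a,b,n,grip,z=None):
    """a,b = (r,azTCP,z,leanaz,lean,off) interpolate n rows"""
    a=np.array(a,float);b=np.array(b,float);T=[]
    for i in range(1,n+1):
        c=a+(b-a)*i/n; t=np.radians(c[1]); T.append(pose([c[0]*np.cos(t),c[0]*np.sin(t),*c[2:]]))
    rows(T,grip)
def state():
    p,M,s=cur(); y=M[:,1]; az=np.degrees(np.arctan2(y[1],y[0])); 
    return dict(t=round(s["t"],2),p=p,r=np.hypot(*p[:2]),paz=np.degrees(np.arctan2(p[1],p[0])),leanaz=az,lean=np.degrees(np.arccos(-y[2])),z=M[:,2],q=s["q"],F=s["force"],op=s["opening"])
E
python3 - <<'E'
from plan import *
print(state())
# start: leanaz=-79.1, off: z az -74.3 = leanaz+90+off -> off=-85.2
p=cur()[0]; M=pose([*p,-79.1,0,-85.2])[1]; print(M-cur()[1])
cyl((.5996,-74.2,.2367,-79.1,0,-85.2),(.46,-74.2,.2367,-79.1,12,-50),5,1)
E
```

```text
{'t': 0.5, 'p': array([ 0.1628, -0.5775,  0.2376]), 'r': np.float64(0.5999854370667898), 'paz': np.float64(-74.25526850056433), 'leanaz': np.float64(100.83257235225024), 'lean': np.float64(0.003996841635501297), 'z': array([ 0.2713, -0.9625, -0.0001]), 'q': array([-1.3814,  0.1304,  1.4882,  0.    ,  1.523 , -0.0854]), 'F': array([-0.477 , -0.2917,  0.2206]), 'op': 0.09260572685970066}
[[-0.0002  0.     -0.0007]
 [ 0.0007 -0.0001 -0.0002]
 [ 0.     -0.      0.0001]]
-0.0006, 0.0009, -0.0283, 2.38, -7, -0.35, 1,
-0.0033, -0.0012, -0.0277, 2.32, -7.03, -0.64, 1,
-0.0067, -0.0023, -0.027, 2.22, -7.04, -0.91, 1,
-0.01, -0.0035, -0.0259, 2.09, -7.04, -1.18, 1,
-0.0129, -0.0046, -0.0243, 1.93, -7.04, -1.43, 1,
```

Emit:
carry_out(motion=[-0.0006,0.001,-0.0283,2.4,-7,-0.35,1,-0.0033,-0.0012,-0.0277,2.3,-7,-0.64,1,-0.0067,-0.0023,-0.027,2.2,-7,-0.9,1,-0.01,-0.0035,-0.026,2.1,-7,-1.2,1,-0.013,-0.0046,-0.0243,1.9,-7,-1.4,1])

```text
t: 1.0
tool_pos: [0.1239, -0.441, 0.2314]
orientation: [-0.872, 1.498, -1.877]
force: [-0.4, 0.7, 1.1]
opening: 0.0928
```

Run:
```python
from plan import *
s=state();print(s)
import json
S=[([-1.3814,.1304,1.4882,0,1.523],.5999,.2376),(list(s["q"][:5]),s["r"],s["p"][2])]
print(S)
```

```text
{'t': 1.0, 'p': array([ 0.1239, -0.441 ,  0.2314]), 'r': np.float64(0.45807206916380966), 'paz': np.float64(-74.31181339995332), 'leanaz': np.float64(-78.85366107587961), 'lean': np.float64(11.930680685005987), 'z': array([ 0.7843, -0.6003,  0.1565]), 'q': array([-1.4154, -0.4863,  2.0584,  0.0083,  1.3615, -0.7521]), 'F': array([-0.3994,  0.7197,  1.0836]), 'op': 0.09277418049473393}
[([-1.3814, 0.1304, 1.4882, 0, 1.523], 0.5999, 0.2376), ([np.float64(-1.415359026380971), np.float64(-0.4863013056583728), np.float64(2.0583520246288503), np.float64(0.008262069847208231), np.float64(1.3614738319697197)], np.float64(0.45807206916380966), np.float64(0.23140142500751662))]
```

Run:
```python
from plan import *
cyl((.458,-74.3,.2314,-78.9,12,-50.5),(.40,-55,.26,-60,12,-18),5,1)
```

```text
-0.0308, -0.0087, 0.0087, 0.58, -8.85, 0.52, 1,  <-- OVER 0.033 8.9
-0.0292, -0.0087, 0.011, 0.6, -10.2, 0.51, 1,  <-- OVER 0.032 10.2
-0.0273, -0.0087, 0.0135, 0.65, -10.2, 0.44, 1,  <-- OVER 0.032 10.2
-0.0251, -0.0087, 0.0159, 0.69, -10.19, 0.37, 1,  <-- OVER 0.031 10.2
-0.0227, -0.0086, 0.018, 0.74, -10.2, 0.28, 1,  <-- OVER 0.030 10.2
```

Run:
```python
from plan import *
cyl((.458,-74.3,.2314,-78.9,12,-52),(.40,-55,.26,-60,12,-30),5,1)
```

```text
-0.0308, -0.0087, 0.0087, 0.57, -5.25, 0.53, 1,
-0.0299, -0.0087, 0.0091, 0.55, -8.1, 0.56, 1,
-0.0284, -0.0087, 0.0108, 0.59, -8.1, 0.52, 1,
-0.027, -0.0087, 0.0123, 0.63, -8.09, 0.47, 1,
-0.0255, -0.0086, 0.0138, 0.67, -8.1, 0.42, 1,
```

Emit:
carry_out(motion=[-0.0308,-0.0087,0.0087,0.6,-5.3,0.5,1,-0.03,-0.0087,0.0091,0.6,-8.1,0.5,1,-0.0284,-0.0087,0.0108,0.6,-8.1,0.5,1,-0.027,-0.0087,0.0123,0.6,-8.1,0.5,1,-0.0255,-0.0086,0.0138,0.6,-8.1,0.4,1])

```text
t: 1.5
tool_pos: [0.2281, -0.3204, 0.2589]
orientation: [-1.276, 1.023, -1.374]
force: [1.3, -0.7, -0.0]
opening: 0.0933
```

```bash
cat > kin.py <<'E'
from plan import *
S=[([-1.3814,.1304,1.4882,0,1.523],.5999,.2376),([-1.4154,-.4863,2.0584,.0083,1.3615],.4581,.2314)]
E
python3 - <<'E'
from kin import *
s=state();print(s)
S.append((list(s["q"]),s["r"],s["p"][2]))
print([float(x) for x in s["q"]])
def pr(k,q):
    a,L1,L2,L3,z0,e=k; q=np.array(q); A=q[1];B=A+q[2];Cc=B+q[4]
    return a+L1*np.sin(A)+L2*np.sin(B)+e*np.cos(B)+L3*np.sin(Cc), z0+L1*np.cos(A)+L2*np.cos(B)-e*np.sin(B)+L3*np.cos(Cc)
def f(k):
    r=[]
    for q,rr,z in S:
        x=pr(k,q); r+=[x[0]-np.sqrt(rr**2-.0515**2),x[1]-z]
    return np.r_[r,.01*(k-[0,.4,.4,.3,.35,0])]
k=least_squares(f,[0,.4,.4,.3,.35,0]);print(k.x,k.fun)
E
```

```text
{'t': 1.5, 'p': array([ 0.2281, -0.3204,  0.2589]), 'r': np.float64(0.3932586977110558), 'paz': np.float64(-54.55625218646352), 'leanaz': np.float64(-60.47658197519762), 'lean': np.float64(12.180970978289421), 'z': array([0.9945, 0.0312, 0.0999]), 'q': array([-1.0893, -0.7175,  2.154 ,  0.0072,  1.4926, -1.1111]), 'F': array([ 1.2885, -0.7231, -0.036 ]), 'op': 0.09326438802593896}
[-1.0893076493259255, -0.7175146236849425, 2.1539900031197514, 0.007150687192511533, 1.4926389657869317, -1.1110632505416305]
[0.0128 0.3567 0.5412 0.3291 0.2828 0.044 ] [-0.      0.      0.      0.0001  0.     -0.0001  0.0001 -0.0004  0.0014
  0.0003 -0.0007  0.0004]
```

```bash
cat >> kin.py <<'E'
S.append(([-1.0893,-0.7175,2.1540,.0072,1.4926,-1.111],.39326,.2589))
def pr(k,q):
    a,L1,L2,L3,z0,e=k; q=np.array(q); A=q[1];B=A+q[2];Cc=B+q[4]
    return a+L1*np.sin(A)+L2*np.sin(B)+e*np.cos(B)+L3*np.sin(Cc), z0+L1*np.cos(A)+L2*np.cos(B)-e*np.sin(B)+L3*np.cos(Cc)
def fitk(pri=[0,.4,.4,.3,.35,0]):
    def f(k):
        r=[]
        for q,rr,z in S:
            x=pr(k,q); r+=[x[0]-np.sqrt(rr**2-.0515**2),x[1]-z]
        return np.r_[r,.01*(k-pri)]
    return least_squares(f,pri).x
def ik(k,r,z,lean):
    best=None
    for q20 in (-.8,-.3,.3):
        f=lambda v:np.r_[np.array(pr(k,[0,v[0],v[1],0,np.pi-np.radians(lean)-v[0]-v[1]]))-[np.sqrt(r*r-.0515**2),z]]
        s=least_squares(f,[q20,1.8])
        if best is None or s.cost<best.cost: best=s
    v=best.x; A=v[0]
    l=np.radians(lean); el=(k[0]+k[1]*np.sin(A),k[4]+k[1]*np.cos(A)); w=(np.sqrt(r*r-.0515**2)-k[3]*np.sin(l),z+k[3]*np.cos(l))
    return np.round(v,2),round(np.pi-l-v.sum(),2),"elb",np.round(el,2),"wr",np.round(w,2),best.cost<1e-8
E
python3 - <<'E'
from kin import *
for pri in ([0,.4,.4,.3,.35,0],[0,.35,.4,.3,.35,0],[.05,.4,.4,.3,.35,0]):
    k=fitk(pri); print(k)
    for a in ((.40,.1,0),(.36,.1,0),(.36,.1,20),(.36,.1,30),(.36,.15,30),(.36,.15,15),(.54,.055,42),(.54,.055,30),(.54,.12,42),(.5,.05,42)): print(a,*ik(k,*a))
E
```

```text
[0.0126 0.3567 0.5414 0.3291 0.2828 0.044 ]
(0.4, 0.1, 0) [-0.36  2.2 ] 1.3 elb [-0.11  0.62] wr [0.4  0.43] True
(0.36, 0.1, 0) [-0.51  2.31] 1.34 elb [-0.16  0.59] wr [0.36 0.43] True
(0.36, 0.1, 20) [-1.05  2.63] 1.21 elb [-0.3   0.46] wr [0.24 0.41] True
(0.36, 0.1, 30) [-2.64  3.26] 2.0 elb [-0.16 -0.03] wr [0.19 0.39] True
(0.36, 0.15, 30) [-1.44  2.73] 1.32 elb [-0.34  0.33] wr [0.19 0.44] True
(0.36, 0.15, 15) [-0.92  2.47] 1.33 elb [-0.27  0.5 ] wr [0.27 0.47] True
(0.54, 0.055, 42) [-0.41  2.5 ] 0.31 elb [-0.13  0.61] wr [0.32 0.3 ] True
(0.54, 0.055, 30) [-0.29  2.33] 0.58 elb [-0.09  0.62] wr [0.37 0.34] True
(0.54, 0.12, 42) [-0.57  2.47] 0.5 elb [-0.18  0.58] wr [0.32 0.36] True
(0.5, 0.05, 42) [-0.59  2.63] 0.37 elb [-0.19  0.58] wr [0.28 0.29] True
[0.0149 0.3543 0.5393 0.323  0.2757 0.0407]
(0.4, 0.1, 0) [-0.37  2.21] 1.3 elb [-0.11  0.61] wr [0.4  0.42] True
(0.36, 0.1, 0) [-0.52  2.31] 1.34 elb [-0.16  0.58] wr [0.36 0.42] True
(0.36, 0.1, 20) [-1.05  2.64] 1.21 elb [-0.29  0.45] wr [0.25 0.4 ] True
(0.36, 0.1, 30) [-2.67  3.28] 2.01 elb [-0.15 -0.04] wr [0.19 0.38
[... 522 characters left out ...]
.3 elb [-0.11  0.61] wr [0.4  0.42] True
(0.36, 0.1, 0) [-0.52  2.31] 1.34 elb [-0.16  0.58] wr [0.36 0.42] True
(0.36, 0.1, 20) [-1.05  2.64] 1.21 elb [-0.29  0.45] wr [0.25 0.4 ] True
(0.36, 0.1, 30) [-2.67  3.28] 2.01 elb [-0.15 -0.04] wr [0.19 0.38] True
(0.36, 0.15, 30) [-1.43  2.73] 1.32 elb [-0.34  0.33] wr [0.19 0.43] True
(0.36, 0.15, 15) [-0.92  2.47] 1.33 elb [-0.27  0.49] wr [0.27 0.46] True
(0.54, 0.055, 42) [-0.4  2.5] 0.31 elb [-0.12  0.6 ] wr [0.32 0.3 ] True
(0.54, 0.055, 30) [-0.29  2.33] 0.58 elb [-0.09  0.62] wr [0.38 0.33] True
(0.54, 0.12, 42) [-0.57  2.47] 0.5 elb [-0.17  0.58] wr [0.32 0.36] True
(0.5, 0.05, 42) [-0.58  2.63] 0.37 elb [-0.18  0.57] wr [0.28 0.29] True
```

Run:
```python
from kin import *
k=fitk()
for lean in (0,5,10):
  for z in (.1,.14,.18):
    for r in (.335,.35,.37): print(lean,z,r,*ik(k,r,z,lean))
for a in ((.54,.055,25),(.54,.12,25),(.497,.05,25),(.497,.12,25),(.497,.05,30)):print(a,*ik(k,*a))
print(onz("top",(366,255),0),onz("top",(366,235),0))
```

```text
0 0.1 0.335 [-0.61  2.37] 1.38 elb [-0.19  0.57] wr [0.33 0.43] True
0 0.1 0.35 [-0.55  2.33] 1.36 elb [-0.17  0.59] wr [0.35 0.43] True
0 0.1 0.37 [-0.47  2.28] 1.33 elb [-0.15  0.6 ] wr [0.37 0.43] True
0 0.14 0.335 [-0.65  2.32] 1.47 elb [-0.2   0.57] wr [0.33 0.47] True
0 0.14 0.35 [-0.59  2.28] 1.45 elb [-0.19  0.58] wr [0.35 0.47] True
0 0.14 0.37 [-0.51  2.23] 1.42 elb [-0.16  0.59] wr [0.37 0.47] True
0 0.18 0.335 [-0.67  2.26] 1.55 elb [-0.21  0.56] wr [0.33 0.51] True
0 0.18 0.35 [-0.61  2.22] 1.53 elb [-0.19  0.57] wr [0.35 0.51] True
0 0.18 0.37 [-0.54  2.18] 1.5 elb [-0.17  0.59] wr [0.37 0.51] True
5 0.1 0.335 [-0.74  2.45] 1.34 elb [-0.23  0.55] wr [0.3  0.43] True
5 0.1 0.35 [-0.67  2.41] 1.31 elb [-0.21  0.56] wr [0.32 0.43] True
5 0.1 0.37 [-0.58  2.36] 1.28 elb [-0.18  0.58] wr [0.34 0.43] True
5 0.14 0.335 [-0.77  2.39] 1.43 elb [-0.24  0.54] wr [0.3  0.47] True
5 0.14 0.35 [-0.71  2.36] 1.4 elb [-0.22  0.55] wr [0.32 0.47] True
5 0.14 0.37 [-0.62  2.31] 1.37 elb [-0.2   0.57] wr [0.34 0.47] True
5 0.18 0.335 [-0.79  2.33] 1.52 elb [-0.24  0.53] wr [0.3  0.51] Tru
[... 494 characters left out ...]
14 0.37 [-0.74  2.38] 1.33 elb [-0.23  0.55] wr [0.31 0.46] True
10 0.18 0.335 [-0.91  2.4 ] 1.48 elb [-0.27  0.5 ] wr [0.27 0.5 ] True
10 0.18 0.35 [-0.84  2.36] 1.45 elb [-0.25  0.52] wr [0.29 0.5 ] True
10 0.18 0.37 [-0.76  2.32] 1.41 elb [-0.23  0.54] wr [0.31 0.5 ] True
(0.54, 0.055, 25) [-0.23  2.26] 0.68 elb [-0.07  0.63] wr [0.4  0.35] True
(0.54, 0.12, 25) [-0.34  2.21] 0.84 elb [-0.11  0.62] wr [0.4  0.42] True
(0.497, 0.05, 25) [-0.38  2.38] 0.7 elb [-0.12  0.61] wr [0.36 0.35] True
(0.497, 0.12, 25) [-0.5   2.32] 0.88 elb [-0.16  0.6 ] wr [0.36 0.42] True
(0.497, 0.05, 30) [-0.45  2.46] 0.61 elb [-0.14  0.6 ] wr [0.33 0.34] True
[ 0.3486 -0.0638  0.    ] [ 0.3987 -0.0649  0.    ]
```

Run:
```python
import cv2
a=cv2.imread("pics/top0.png")[100:330,330:512]; b=cv2.imread("pics/side0.png")[0:230,180:400]
f=lambda i:cv2.resize(i,(400,420))
import numpy as np
cv2.imwrite("pics/pump.png",np.hstack([f(a),f(b)]))
```

```text
(no output)
```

View pics/pump.png

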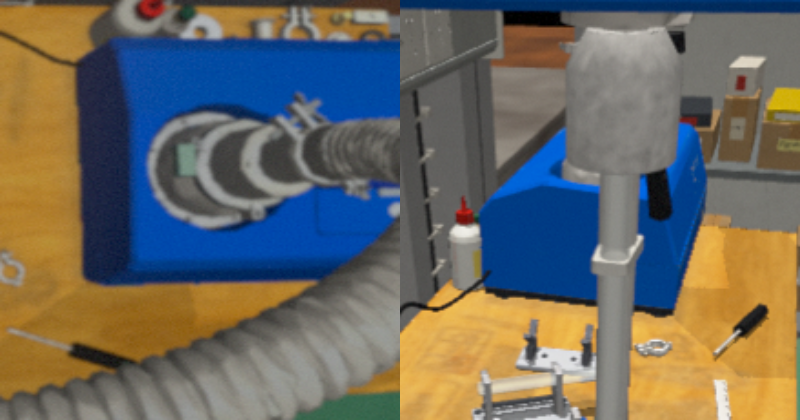

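Run:
```python
from h import *
print(onz("side",(327,169.5),0), onz("side",(228,160),0)); print(onz("top",(368,254),0), onz("top",(368,254),0.05)); print(proj("top",[[.38,-.05,0],[.38,-.05,.2],[.38,-.05,.1]]),proj("side",[[.38,-.05,0],[.38,-.05,.1]]))
```

```text
[ 0.37   -0.1033  0.    ] [ 0.6589 -0.0897  0.    ]
[ 0.351 -0.069  0.   ] [ 0.3559 -0.0546  0.05  ]
[[360.3409 242.5561]
 [386.9002 248.7959]
 [372.0652 245.3149]] [[320.3364 178.1722]
 [322.7797 143.9474]]
```

```bash
cat >> plan.py <<'E'
def lin(target,n,grip,show=None):
    """straight line + slerp from current to pose target in n rows"""
    from scipy.spatial.transform import Slerp
    p,M,s=cur(); tp,tM=pose(target)
    w=R.from_matrix(M.T@tM).as_rotvec()
    T=[(p+(tp-p)*i/n, M@R.from_rotvec(w*i/n).as_matrix()) for i in range(1,n+1)]
    print("total",np.linalg.norm(tp-p),np.degrees(np.linalg.norm(w)))
    rows(T[:show] if show else T,grip)
def st():
    s=state(); print({k:(np.round(v,4).tolist()) for k,v in s.items()})
E
python3 - <<'E'
from plan import *
lin([.25,-.23,.13,0,0,-48],5,.2)
E
```

```text
total 0.15893088703677138 42.44962557694067
-0.0225, 0.0223, 0.0024, -0.34, -8.12, 2.46, 0.2,
-0.021, 0.0233, 0.0055, -0.34, -8.11, 2.47, 0.2,
-0.0189, 0.024, 0.0086, -0.34, -8.12, 2.46, 0.2,
-0.0165, 0.0248, 0.0112, -0.35, -8.12, 2.47, 0.2,
-0.0136, 0.0253, 0.0135, -0.34, -8.12, 2.46, 0.2,
```

Emit:
carry_out(motion=[-0.0225,0.0223,0.0024,-0.3,-8.1,2.5,0.2,-0.021,0.0233,0.0055,-0.3,-8.1,2.5,0.2,-0.019,0.024,0.0086,-0.3,-8.1,2.5,0.2,-0.0165,0.0248,0.0112,-0.35,-8.1,2.5,0.2,-0.0136,0.0253,0.0135,-0.3,-8.1,2.5,0.2])

```text
t: 2.0
tool_pos: [0.2541, -0.2291, 0.134]
orientation: [-1.479, 0.633, -0.655]
force: [0.2, -0.8, 0.0]
opening: 0.0582
```

Run:
```python
from plan import *
st()
lin([.28,-.15,.11,0,0,-6],5,.2)
```

```text
{'t': 2.0, 'p': [0.2541, -0.2291, 0.134], 'r': 0.3422, 'paz': -42.0415, 'leanaz': -44.9785, 'lean': 0.845, 'z': [0.7339, 0.6792, 0.0006], 'q': [-0.8855, -0.5999, 2.2961, 0.0015, 1.4308, -1.6325], 'F': [0.2098, -0.7914, 0.0112], 'op': 0.0582}
total 0.08665520194702321 41.22363982547448
-0.0082, 0.0047, 0.0145, 0.05, -8.24, 0.16, 0.2,
-0.0059, 0.0047, 0.0156, 0.06, -8.25, 0.17, 0.2,
-0.0037, 0.0048, 0.0163, 0.05, -8.24, 0.16, 0.2,
-0.0013, 0.0047, 0.0166, 0.06, -8.24, 0.16, 0.2,
0.0011, 0.0048, 0.0166, 0.05, -8.24, 0.17, 0.2,
```

Emit:
carry_out(motion=[-0.0082,0.0047,0.0145,0,-8.25,0.2,0.2,-0.006,0.0047,0.0156,0,-8.25,0.2,0.2,-0.0037,0.0048,0.0163,0,-8.25,0.2,0.2,-0.0013,0.0047,0.0166,0,-8.25,0.2,0.2,0.001,0.0048,0.0166,0,-8.25,0.2,0.2])

```text
t: 2.5
tool_pos: [0.278, -0.1446, 0.1057]
orientation: [-1.568, 0.067, -0.05]
force: [0.9, -0.6, 0.3]
opening: 0.0555
```

Run:
```python
from plan import *
st()
lin([.31,.03,.11,0,0,0],5,.2)
```

```text
{'t': 2.5, 'p': [0.278, -0.1446, 0.1057], 'r': 0.3134, 'paz': -27.4743, 'leanaz': 166.8375, 'lean': 0.5993, 'z': [0.0745, 0.9972, 0.0016], 'q': [-0.6388, -0.6526, 2.3801, -0.0042, 1.4237, -2.1344], 'F': [0.8588, -0.6188, 0.2819], 'op': 0.0555}
total 0.1775354339215013 4.313053098471843
0.0038, -0.0008, 0.0353, -0.02, -0.85, -0.12, 0.2,
0.0043, -0.0009, 0.0352, -0.03, -0.86, -0.12, 0.2,
0.0048, -0.0008, 0.0352, -0.02, -0.85, -0.11, 0.2,
0.0053, -0.0009, 0.0351, -0.02, -0.86, -0.12, 0.2,
0.0059, -0.0009, 0.035, -0.02, -0.85, -0.12, 0.2,
```

Emit:
carry_out(motion=[0.004,-0.001,0.0353,0,-0.85,0,0.2,0.0043,-0.001,0.0352,0,-0.85,0,0.2,0.005,-0.001,0.0352,0,-0.85,0,0.2,0.0053,-0.001,0.0351,0,-0.85,0,0.2,0.006,-0.001,0.035,0,-0.85,0,0.2])

```text
t: 3.0
tool_pos: [0.3106, 0.0348, 0.1116]
orientation: [-1.57, 0.001, 0.008]
force: [0.7, -0.1, -1.3]
opening: 0.0558
```

Run:
```python
from plan import *
st()
lin([.35,.19,.125,28.5,12,0],5,.2)
```

```text
{'t': 3.0, 'p': [0.3106, 0.0348, 0.1116], 'r': 0.3125, 'paz': 6.3848, 'leanaz': 168.9132, 'lean': 0.3398, 'z': [-0.004, 1.0, 0.0012], 'q': [-0.0541, -0.6702, 2.3793, 0.0008, 1.4383, -1.629], 'F': [0.6659, -0.112, -1.3044], 'op': 0.0558}
total 0.16073309065231037 30.78892996205389
0.008, -0.0027, 0.031, 0.56, -5.64, -2.41, 0.2,
0.0111, -0.002, 0.0301, 0.57, -5.63, -2.42, 0.2,
0.0141, -0.0011, 0.0289, 0.56, -5.64, -2.41, 0.2,
0.0168, -0.0003, 0.0274, 0.56, -5.64, -2.41, 0.2,
0.0195, 0.0008, 0.0255, 0.56, -5.64, -2.41, 0.2,
```

Emit:
carry_out(motion=[0.008,-0.0027,0.031,0.6,-5.65,-2.4,0.2,0.011,-0.002,0.03,0.6,-5.65,-2.4,0.2,0.014,-0.001,0.029,0.6,-5.65,-2.4,0.2,0.017,0,0.0274,0.6,-5.65,-2.4,0.2,0.0195,0.001,0.0255,0.6,-5.65,-2.4,0.2])

```text
t: 3.5
tool_pos: [0.35, 0.199, 0.1273]
orientation: [-1.468, -0.57, 0.235]
force: [0.8, -0.5, 0.4]
opening: 0.0558
```

Run:
```python
from plan import *
st()
lin([.4146,.2859,.1366,28.5,25,0],5,.2)
```

```text
{'t': 3.5, 'p': [0.35, 0.199, 0.1273], 'r': 0.4026, 'paz': 29.6158, 'leanaz': 30.0344, 'lean': 12.647, 'z': [-0.4965, 0.868, 0.001], 'q': [0.3565, -0.6365, 2.3466, 0.039, 1.214, -1.7434], 'F': [0.7629, -0.5037, 0.3782], 'op': 0.0558}
total 0.10866809865099859 12.41894460113919
0.0198, 0.0025, 0.0087, -0.09, 0.24, -2.47, 0.2,
0.0196, 0.0034, 0.0087, -0.1, 0.23, -2.47, 0.2,
0.0194, 0.0042, 0.0089, -0.09, 0.24, -2.47, 0.2,
0.0191, 0.005, 0.0089, -0.09, 0.24, -2.47, 0.2,
0.0189, 0.0059, 0.0091, -0.1, 0.24, -2.47, 0.2,
```

Emit:
carry_out(motion=[0.02,0.0025,0.0087,-0.1,0.24,-2.5,0.2,0.0196,0.0034,0.0087,-0.1,0.24,-2.5,0.2,0.0194,0.0042,0.009,-0.1,0.24,-2.5,0.2,0.019,0.005,0.009,-0.1,0.24,-2.5,0.2,0.019,0.006,0.009,-0.1,0.24,-2.5,0.2])

```text
t: 4.0
tool_pos: [0.416, 0.2933, 0.14]
orientation: [-1.394, -0.724, 0.041]
force: [-0.4, -0.6, -0.7]
opening: 0.0555
```

Run:
```python
from plan import *
st()
ims=[]
for n,(r0,r1,c0,c1) in (("top",(140,280,160,320)),("side",(90,280,180,350))):
    im=imaging.read_camera(n); q=proj(n,cur()[0])[0]; print(n,q)
    cv2.circle(im,(int(q[0]),int(q[1])),1,(0,0,255),-1)
    ims.append(cv2.resize(im[r0:r1,c0:c1],(400,500 if n=="side" else 350)))
ims[0]=cv2.copyMakeBorder(ims[0],0,150,0,0,0)
cv2.imwrite("pics/pre.png",np.hstack(ims))
```

```text
{'t': 4.0, 'p': [0.416, 0.2933, 0.14], 'r': 0.509, 'paz': 35.1812, 'leanaz': 28.9457, 'lean': 25.924, 'z': [-0.4838, 0.8752, 0.0001], 'q': [0.5169, -0.5007, 2.2888, -0.0065, 0.901, -1.556], 'F': [-0.4064, -0.6334, -0.6619], 'op': 0.0555}
top [216.2196 231.0942]
side [274.9437 198.6251]
```

View pics/pre.png

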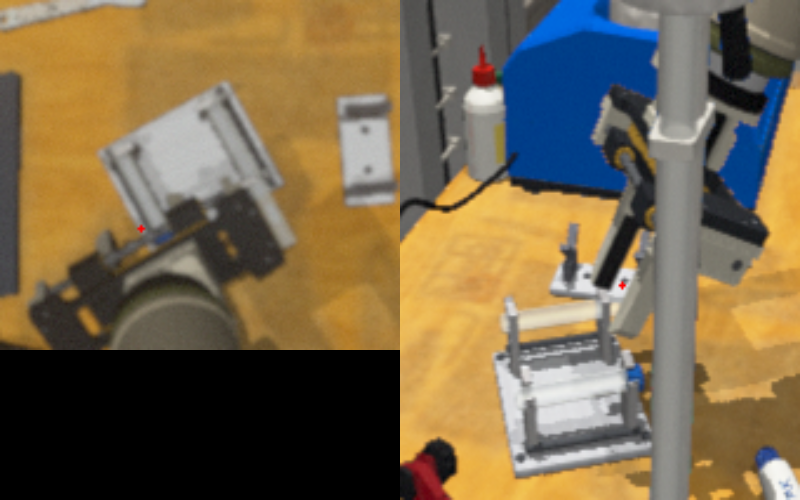

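Run:
```python
from plan import *
# lateral/height from mask medial lines
h=np.array([np.cos(.4975),np.sin(.4975),0]); l=np.array([-h[1],h[0],0])
for n in ("top","side"):
    m=np.load(f"pics/{n}_capped_tube_center.npy"); ys,xs=np.nonzero(m); uv=np.c_[xs,ys].mean(0)
    rect=cv2.minAreaRect(np.c_[xs,ys].astype(np.float32)); print(n,uv,rect)
    for u in (uv,rect[0]):
        P=onz(n,u,.055); d=P-np.array([.4724,.262,0]); print(P,"along",d@h,"lat",d@l)
    m=np.load(f"pics/{n}_open_tube_center.npy"); ys,xs=np.nonzero(m)
    rect=cv2.minAreaRect(np.c_[xs,ys].astype(np.float32)); P=onz(n,rect[0],.055); d=P-np.array([.4724,.262,0]); print("open",rect,P,"along",d@h,"lat",d@l)
```

```text
top [216.1435 217.8186] ((215.6000213623047, 216.2000274658203), (42.93250274658203, 7.155416965484619), 63.43495178222656)
[0.4458 0.3054 0.055 ] along -0.0026770797359423467 lat 0.05084922031591206
[0.4496 0.3067 0.055 ] along 0.0013105626137994138 lat 0.050142072486277015
open ((258.818359375, 207.59690856933594), (69.82353210449219, 9.70588207244873), 61.927513122558594) [0.4691 0.2041 0.055 ] along -0.03058848700500379 lat -0.049328476007190154
side [256.9467 236.8294] ((256.17340087890625, 237.12713623046875), (9.57960319519043, 54.89265060424805), 81.25383758544922)
[0.4481 0.3056 0.055 ] along -0.0005075858454298585 lat 0.04989632094637844
[0.4493 0.3069 0.055 ] along 0.0011236791852775431 lat 0.05046176361353176
open ((255.3609619140625, 208.08639526367188), (10.122597694396973, 66.0655288696289), 81.34745788574219) [0.4803 0.2115 0.055 ] along -0.01714174279744053 lat -0.048212884306194526
```

Run:
```python
from plan import *
C=np.array([.4488,.306,.055]); a=28.5
y=pose([0,0,0,a,25,0])[1][:,1]
lin([*(C-.045*y),a,25,0],4,.2)
```

```text
total 0.047054408890946635 0.9958240749195592
-0.0012, 0.0116, -0.0012, -0.05, 0.11, 0.22, 0.2,
-0.0012, 0.0117, -0.0013, -0.06, 0.11, 0.21, 0.2,
-0.0011, 0.0116, -0.0012, -0.05, 0.12, 0.22, 0.2,
-0.001, 0.0117, -0.0012, -0.06, 0.11, 0.21, 0.2,
```

Emit:
carry_out(motion=[-0.0012,0.0116,-0.0012,0,0.1,0.2,0.2,-0.0012,0.0117,-0.0013,0,0.1,0.2,0.2,-0.001,0.0116,-0.0012,0,0.1,0.2,0.2,-0.001,0.0117,-0.0012,0,0.1,0.2,0.2,0,0,0,0,0,0,0.2])

```text
t: 4.6
tool_pos: [0.4307, 0.2948, 0.0948]
orientation: [-1.402, -0.705, 0.056]
force: [-1.0, 0.2, -0.5]
opening: 0.0558
```

Run:
```python
from plan import *
st()
C=np.array([.4488,.306,.055]); a=28.5
lin([*C,a,25,0],4,.2)
```

```text
{'t': 4.6, 'p': [0.4307, 0.2948, 0.0948], 'r': 0.5219, 'paz': 34.3887, 'leanaz': 28.9975, 'lean': 24.6667, 'z': [-0.4809, 0.8768, 0.002], 'q': [0.5003, -0.3646, 2.2748, 0.0034, 0.8008, -1.5736], 'F': [-1.0159, 0.2336, -0.4923], 'op': 0.0558}
total 0.04518067790965567 0.4296320951235988
0.0007, 0.0113, 0.0003, -0.05, 0.04, -0.08, 0.2,
0.0006, 0.0112, 0.0002, -0.05, 0.05, -0.09, 0.2,
0.0007, 0.0113, 0.0003, -0.06, 0.04, -0.08, 0.2,
0.0006, 0.0113, 0.0003, -0.05, 0.04, -0.08, 0.2,
```

Emit:
carry_out(motion=[0.0007,0.0113,0.0003,0,0.1,-0.1,0.2,0.0006,0.0112,0.0003,0,0.1,-0.1,0.2,0.0007,0.0113,0.0003,0,0.1,-0.1,0.2,0.0006,0.0113,0.0003,0,0.1,-0.1,0.2,0,0,0,0,0,0,0.2])

```text
t: 5.1
tool_pos: [0.4489, 0.3044, 0.0569]
orientation: [-1.4, -0.703, 0.047]
force: [-0.2, -0.8, 0.8]
opening: 0.0557
```

Run:
```python
from plan import *
st()
print(cur()[1].T@(np.array([.4488,.306,.055])-cur()[0]))
```

```text
{'t': 5.1, 'p': [0.4489, 0.3044, 0.0569], 'r': 0.5424, 'paz': 34.1398, 'leanaz': 28.8682, 'lean': 24.9519, 'z': [-0.4748, 0.8801, 0.0042], 'q': [0.5003, -0.2267, 2.2469, 0.0023, 0.6859, -1.5657], 'F': [-0.1992, -0.7779, 0.7602], 'op': 0.0557}
[-0.0002  0.002   0.0015]
```

Emit:
carry_out(motion=[0,0.002,0.001,0,0,0,-0.3,0,0,0,0,0,0,-0.7,0,0,0,0,0,0,-0.9,0,0,0,0,0,0,-1,0,0,0,0,0,0,-1], squeeze=25)

```text
t: 5.6
tool_pos: [0.4496, 0.3057, 0.0581]
orientation: [-1.4, -0.704, 0.045]
force: [-0.5, 0.3, -0.8]
opening: 0.0204
```

Run:
```python
from plan import *
st()
ims=[]
for n,(r0,r1,c0,c1) in (("top",(160,260,180,300)),("side",(170,280,205,315))):
    im=imaging.read_camera(n)
    ims.append(cv2.resize(im[r0:r1,c0:c1],(400,400)))
cv2.imwrite("pics/grasp.png",np.hstack(ims))
```

```text
{'t': 5.6, 'p': [0.4496, 0.3057, 0.0581], 'r': 0.5437, 'paz': 34.2098, 'leanaz': 28.8528, 'lean': 25.0591, 'z': [-0.475, 0.88, 0.004], 'q': [0.5025, -0.2263, 2.2445, 0.0008, 0.6859, -1.5629], 'F': [-0.545, 0.3017, -0.8066], 'op': 0.0204}
```

View pics/grasp.png

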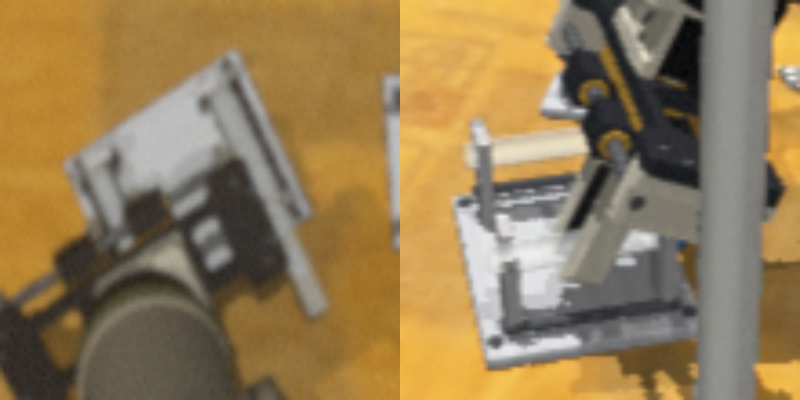

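Emit:
carry_out(motion=[0,0,0.005,0,0,0,-1,0,0,0.005,0,0,0,-1,0,0,0.005,0,0,0,-1,0,0,0.005,0,0,0,-1,0,0,0.004,0,0,0,-1])

```text
t: 6.2
tool_pos: [0.4388, 0.3255, 0.0573]
orientation: [-1.405, -0.706, 0.045]
force: [8.9, -6.1, -5.2]
opening: 0.0178
```

Run:
```python
from plan import *
st(); d=cur()[0]-np.array([.4496,.3057,.0581]); h=np.radians(28.5); print("lat",d@[-np.sin(h),np.cos(h),0],"along",d@[np.cos(h),np.sin(h),0])
ims=[]
for n,(r0,r1,c0,c1) in (("top",(160,260,180,300)),("side",(170,280,205,315))):
    im=imaging.read_camera(n)
    ims.append(cv2.resize(im[r0:r1,c0:c1],(400,400)))
cv2.imwrite("pics/out.png",np.hstack(ims))
```

```text
{'t': 6.2, 'p': [0.4388, 0.3255, 0.0573], 'r': 0.5464, 'paz': 36.5703, 'leanaz': 28.1188, 'lean': 25.0236, 'z': [-0.4741, 0.8804, -0.0015], 'q': [0.5651, -0.2111, 2.2335, -0.0497, 0.6841, -1.4684], 'F': [8.8676, -6.1094, -5.1955], 'op': 0.0178}
lat 0.022578551464229997 along -3.162314242559866e-05
```

View pics/out.png

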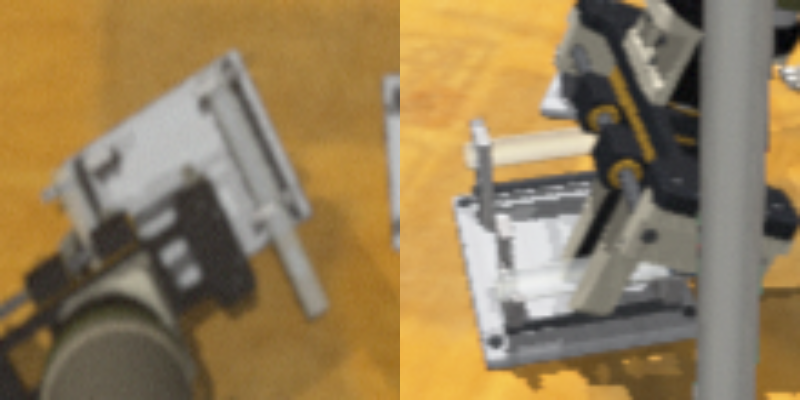

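Run:
```python
from plan import *
print(robot.read_state()["opening"],robot.read_state()["force"])
p=cur()[0]; h=np.array([np.cos(.4975),np.sin(.4975),0]); l=np.array([-h[1],h[0],0])
ims=[]
for n,(r0,r1,c0,c1) in (("top",(180,240,190,260)),("side",(215,265,222,292))):
    im=imaging.read_camera(n); b=cv2.resize(im[r0:r1,c0:c1],None,fx=8,fy=8,interpolation=cv2.INTER_CUBIC)
    r=models.outline_of(n,"capped_tube_center")
    for d in r[:1]:
        print(n,d["confidence"],d["pixel"]); k,_=cv2.findContours(cv2.resize(d["pixels"][r0:r1,c0:c1].astype(np.uint8),None,fx=8,fy=8,interpolation=0),0,2); cv2.drawContours(b,k,-1,(0,255,0),1)
    T=[p+h*s*.0525+l*t*.01 for s,t in ((1,1),(-1,1),(-1,-1),(1,-1))]
    q=((proj(n,T)-[c0,r0]+.5)*8).astype(int); cv2.polylines(b,[q],True,(0,0,255),1)
    ims.append(b[:400] if n=="side" else b)
    cv2.imwrite(f"pics/z_{n}.png",b)
```

```text
0.018002414672558063 [ 7.2561 -7.2777 -2.213 ]
side 0.65 [246.9, 246.4]
```

View pics/z_top.png

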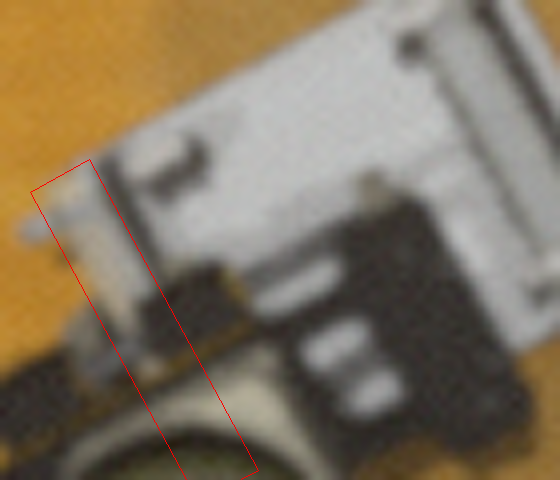

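View pics/z_side.png

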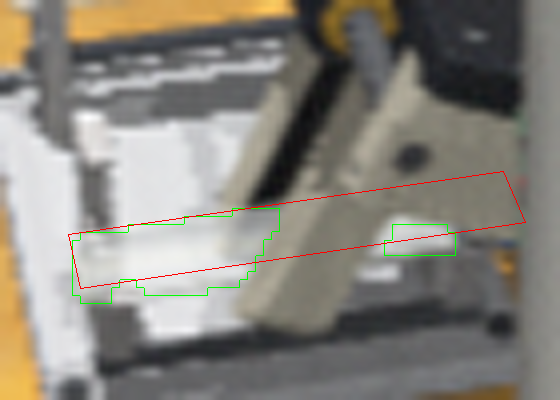

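Run:
```python
from plan import *
st()
p=cur()[0]
lin([p[0],p[1],p[2]+.07,28.2,25,0],5,-1)
```

```text
{'t': 6.5, 'p': [0.4389, 0.3254, 0.0574], 'r': 0.5464, 'paz': 36.5574, 'leanaz': 28.1465, 'lean': 25.0207, 'z': [-0.4741, 0.8805, -0.0013], 'q': [0.5646, -0.2113, 2.2334, -0.0491, 0.6844, -1.4693], 'F': [6.3101, -5.9961, -2.0423], 'op': 0.0175}
total 0.07 0.1260524377070073
0.0059, -0.0127, -0, 0, 0.02, 0, -1,
0.0059, -0.0127, -0, 0.01, 0.03, 0.01, -1,
0.006, -0.0127, -0, 0, 0.02, 0, -1,
0.0059, -0.0126, -0.0001, 0.01, 0.03, 0.01, -1,
0.0059, -0.0127, 0, 0, 0.02, 0, -1,
```

Emit:
carry_out(motion=[0.003,-0.0064,0,0,0,0,-1,0.006,-0.0127,0,0,0,0,-1,0.006,-0.0127,0,0,0,0,-1,0.006,-0.0127,0,0,0,0,-1,0.006,-0.0127,0,0,0,0,-1], squeeze=30)

```text
t: 7.0
tool_pos: [0.4358, 0.3244, 0.1173]
orientation: [-1.411, -0.7, 0.052]
force: [0.7, -0.3, 0.1]
opening: 0.0181
```

Run:
```python
from plan import *
st()
p=cur()[0]; h=np.array([np.cos(.4975),np.sin(.4975),0]); l=np.array([-h[1],h[0],0])
for n in ("top","side"):
    im=imaging.read_camera(n); r=models.outline_of(n,"capped_tube_center")
    for d in r[:1]:
        print(n,d["confidence"],d["pixel"]); k,_=cv2.findContours(d["pixels"].astype(np.uint8),0,2); 
        big=cv2.resize(im,None,fx=4,fy=4,interpolation=cv2.INTER_CUBIC)
        cv2.drawContours(big,[c*4+2 for c in k],-1,(0,255,0),1)
    if not r: big=cv2.resize(im,None,fx=4,fy=4)
    T=[p+h*s*.0525+l*t*.01 for s,t in ((1,1),(-1,1),(-1,-1),(1,-1))]
    q=((proj(n,T)+.5)*4).astype(int); cv2.polylines(big,[q],True,(0,0,255),1)
    c=q.mean(0).astype(int); cv2.imwrite(f"pics/l_{n}.png",big[c[1]-200:c[1]+250,c[0]-300:c[0]+300])
```

```text
{'t': 7.0, 'p': [0.4358, 0.3244, 0.1173], 'r': 0.5433, 'paz': 36.6571, 'leanaz': 27.8136, 'lean': 24.4897, 'z': [-0.4742, 0.8804, -0.0039], 'q': [0.5681, -0.3182, 2.1943, -0.046, 0.8398, -1.4744], 'F': [0.6927, -0.3176, 0.1475], 'op': 0.0181}
side 0.7 [252.3, 219.7]
```

View pics/l_top.png

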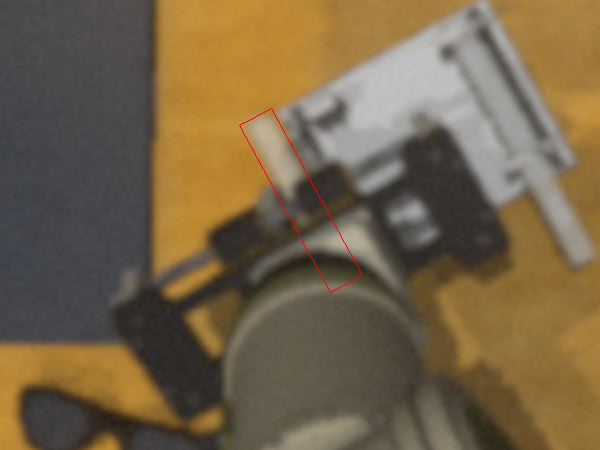

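View pics/l_side.png

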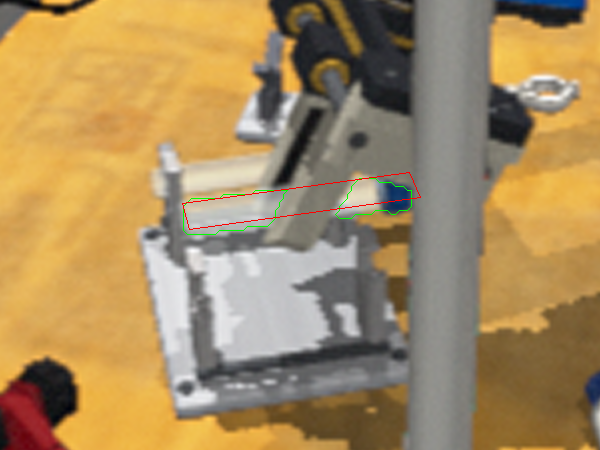

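Run:
```python
from plan import *
lin([.455,.205,.145,16,25,0],5,-1)
```

```text
total 0.1240678705222955 12.332516921319575
-0.005, -0.0083, -0.0228, -0.99, 2.26, -0.08, -1,
-0.0041, -0.008, -0.0232, -0.99, 2.25, -0.09, -1,
-0.0032, -0.0075, -0.0234, -0.99, 2.26, -0.08, -1,
-0.0022, -0.0072, -0.0236, -0.99, 2.26, -0.09, -1,
-0.0013, -0.0067, -0.0239, -0.99, 2.26, -0.08, -1,
```

Emit:
carry_out(motion=[-0.005,-0.0083,-0.0228,-1,2.25,-0.1,-1,-0.004,-0.008,-0.0232,-1,2.25,-0.1,-1,-0.0032,-0.0075,-0.0234,-1,2.25,-0.1,-1,-0.0022,-0.0072,-0.0236,-1,2.25,-0.1,-1,-0.0013,-0.0067,-0.024,-1,2.25,-0.1,-1])

```text
t: 7.7
tool_pos: [0.4504, 0.2025, 0.1371]
orientation: [-1.477, -0.542, -0.117]
force: [0.3, -0.2, -0.7]
opening: 0.018
```

Run:
```python
from plan import *
st()
lin([.4896,.0863,.125,3.2,25,0],5,-1)
```

```text
{'t': 7.7, 'p': [0.4504, 0.2025, 0.1371], 'r': 0.4938, 'paz': 24.2133, 'leanaz': 15.692, 'lean': 24.415, 'z': [-0.2734, 0.9619, -0.0014], 'q': [0.3381, -0.524, 2.3021, -0.0329, 0.9384, -1.4962], 'F': [0.2803, -0.2435, -0.7059], 'op': 0.018}
total 0.12326909671671049 12.678819137992578
0.0001, 0.0027, -0.0245, -1.04, 2.31, -0.11, -1,
0.001, 0.0032, -0.0244, -1.05, 2.31, -0.12, -1,
0.002, 0.0036, -0.0243, -1.04, 2.3, -0.11, -1,
0.003, 0.0041, -0.0242, -1.05, 2.31, -0.12, -1,
0.004, 0.0045, -0.0239, -1.04, 2.31, -0.11, -1,
```

Emit:
carry_out(motion=[0.0001,0.0027,-0.0245,-1,2.3,-0.1,-1,0.001,0.0032,-0.0244,-1,2.3,-0.1,-1,0.002,0.0036,-0.0243,-1,2.3,-0.1,-1,0.003,0.004,-0.0242,-1,2.3,-0.1,-1,0.004,0.0045,-0.024,-1,2.3,-0.1,-1])

```text
t: 8.2
tool_pos: [0.487, 0.0818, 0.1186]
orientation: [-1.53, -0.373, -0.298]
force: [-0.0, -0.3, -0.7]
opening: 0.0174
```

```bash
cat > look.py <<'E'
from plan import *
def look(tag,az):
    p=cur()[0]; h=np.array([np.cos(az),np.sin(az),0]); l=np.array([-h[1],h[0],0])
    for n in ("top","side"):
        im=imaging.read_camera(n); r=models.outline_of(n,"capped_tube_center")
        big=cv2.resize(im,None,fx=6,fy=6,interpolation=cv2.INTER_CUBIC)
        for d in r[:1]:
            print(n,d["confidence"],d["pixel"]); k,_=cv2.findContours(d["pixels"].astype(np.uint8),0,2); 
            cv2.drawContours(big,[c*6+3 for c in k],-1,(0,255,0),1)
            ys,xs=np.nonzero(d["pixels"]); print(xs.min(),xs.max(),ys.min(),ys.max()); np.save(f"pics/{tag}_{n}.npy",d["pixels"])
        T=[p+h*s*.0525+l*t*.01 for s,t in ((1,1),(-1,1),(-1,-1),(1,-1))]
        q=((proj(n,T)+.5)*6).astype(int); cv2.polylines(big,[q],True,(0,0,255),1)
        c=((proj(n,[[.4896,.0863,.08]])[0]+.5)*6).astype(int); cv2.imwrite(f"pics/{tag}_{n}.png",big[c[1]-250:c[1]+250,c[0]-300:c[0]+300])
E
python3 - <<'E'
from look import *
st(); look("c1",.056)
E
```

```text
{'t': 8.2, 'p': [0.487, 0.0818, 0.1186], 'r': 0.4938, 'paz': 9.5339, 'leanaz': 3.2759, 'lean': 24.5512, 'z': [-0.0494, 0.9988, 0.0035], 'q': [0.0648, -0.5055, 2.3259, -0.0041, 0.8927, -1.5528], 'F': [-0.019, -0.2652, -0.685], 'op': 0.0174}
top 0.45 [311.2, 183.2]
308 317 175 195
side 0.6 [262.7, 157.7]
246 288 151 162
```

View pics/c1_top.png

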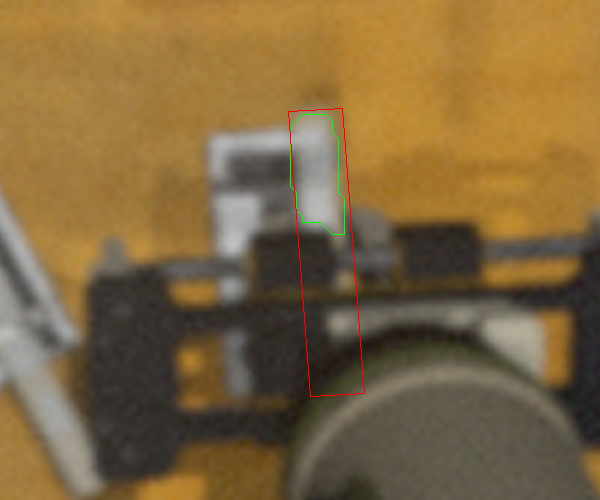

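View pics/c1_side.png

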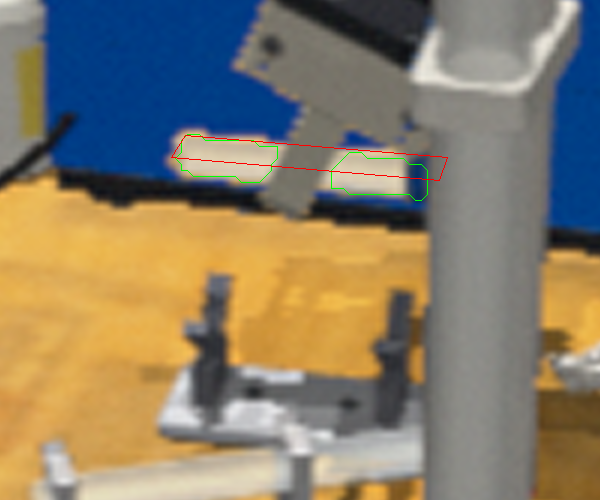

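Run:
```python
from plan import *
lin([.4896,.0863,.0625,3.2,25.5,0],5,-1)
```

```text
total 0.05666445546226701 1.0280047108684045
-0.0042, 0.0105, 0.0007, -0.01, -0.07, -0.19, -1,
-0.0041, 0.0105, 0.0006, -0.02, -0.07, -0.2, -1,
-0.0043, 0.0105, 0.0007, -0.01, -0.07, -0.19, -1,
-0.0042, 0.0105, 0.0007, -0.01, -0.07, -0.19, -1,
-0.0043, 0.0105, 0.0007, -0.02, -0.07, -0.19, -1,
```

Run:
```python
from plan import *
lin([.4896,.0863,.0625,3.2,22.6,0],5,-1)
```

```text
total 0.05666445546226701 1.9682491007022955
-0.0042, 0.0105, 0.0007, -0.02, -0.07, 0.39, -1,
-0.004, 0.0106, 0.0006, -0.01, -0.07, 0.38, -1,
-0.004, 0.0106, 0.0007, -0.02, -0.07, 0.39, -1,
-0.004, 0.0106, 0.0007, -0.01, -0.07, 0.39, -1,
-0.0039, 0.0106, 0.0007, -0.02, -0.07, 0.39, -1,
```

Emit:
carry_out(motion=[-0.0042,0.0105,0.0007,0,0,0.4,-1,-0.004,0.0106,0.0007,0,0,0.4,-1,-0.004,0.0106,0.0007,0,0,0.4,-1,-0.004,0.0106,0.0007,0,0,0.4,-1,-0.004,0.0106,0.0007,0,0,0.4,-1])

```text
t: 8.9
tool_pos: [0.4886, 0.0908, 0.058]
orientation: [-1.533, -0.35, -0.262]
force: [0.7, 0.1, -0.3]
opening: 0.0175
```

Run:
```python
from look import *
st(); look("c2",.056)
```

```text
{'t': 8.9, 'p': [0.4886, 0.0908, 0.058], 'r': 0.4969, 'paz': 10.5337, 'leanaz': 3.9397, 'lean': 22.4317, 'z': [-0.0577, 0.9983, 0.0046], 'q': [0.0852, -0.3484, 2.3264, -0.009, 0.7722, -1.5372], 'F': [0.6624, 0.1223, -0.2685], 'op': 0.0175}
side 0.75 [259.9, 178.6]
246 287 176 186
```

View pics/c2_side.png

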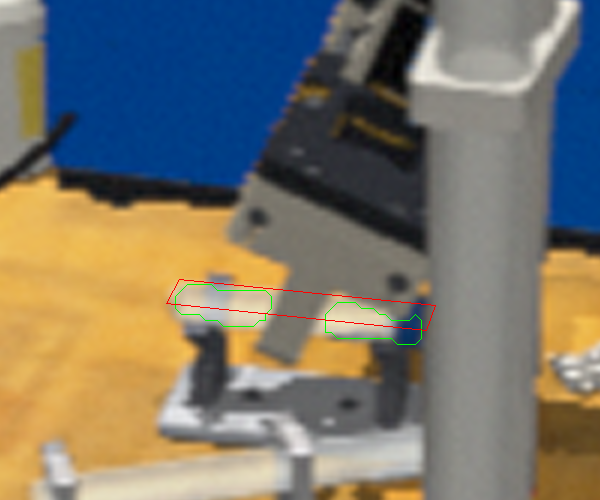

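View pics/c2_top.png

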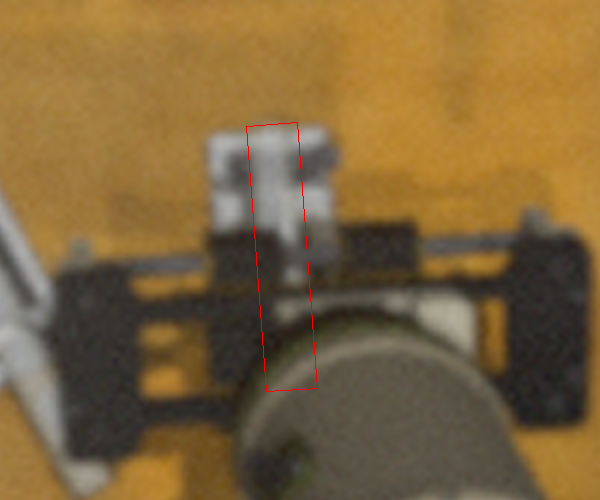

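Emit:
carry_out(motion=[0,0,-0.0025,0,0,0,-1,0,0,-0.0025,0,0,0,-1,-0.0005,0.0015,0,0,0,0,-1,-0.0005,0.0015,0,0,0,0,-1,0,0,0,0,0,0,-1])

```text
t: 9.6
tool_pos: [0.4895, 0.0858, 0.0565]
orientation: [-1.532, -0.352, -0.264]
force: [0.8, -0.1, -0.1]
opening: 0.0176
```

Run:
```python
from plan import *
st()
```

```text
{'t': 9.6, 'p': [0.4895, 0.0858, 0.0565], 'r': 0.497, 'paz': 9.9412, 'leanaz': 4.0419, 'lean': 22.5371, 'z': [-0.0579, 0.9983, 0.0052], 'q': [0.0702, -0.3479, 2.3295, 0.0002, 0.7667, -1.5576], 'F': [0.8096, -0.0834, -0.1004], 'op': 0.0176}
```

Emit:
carry_out(motion=[-0.0006,0.0014,0,0,0,0,-1,-0.0006,0.0014,0,0,0,0,-1,-0.0004,0.001,0,0,0,0,-1,0,0,0,0,0,0,-1,0,0,0,0,0,0,-1])

```text
t: 10.1
tool_pos: [0.49, 0.0862, 0.0529]
orientation: [-1.531, -0.352, -0.265]
force: [-1.2, -0.3, 0.5]
opening: 0.0179
```

Run:
```python
from look import *
st(); look("c3",.056)
```

```text
{'t': 10.1, 'p': [0.49, 0.0862, 0.0529], 'r': 0.4975, 'paz': 9.9798, 'leanaz': 4.1376, 'lean': 22.6074, 'z': [-0.0578, 0.9983, 0.006], 'q': [0.0707, -0.3392, 2.331, 0.0009, 0.7552, -1.5573], 'F': [-1.2473, -0.2985, 0.5328], 'op': 0.0179}
top 0.65 [305.0, 183.5]
303 311 177 195
side 0.59 [260.8, 179.0]
247 287 177 186
```

View pics/c3_side.png

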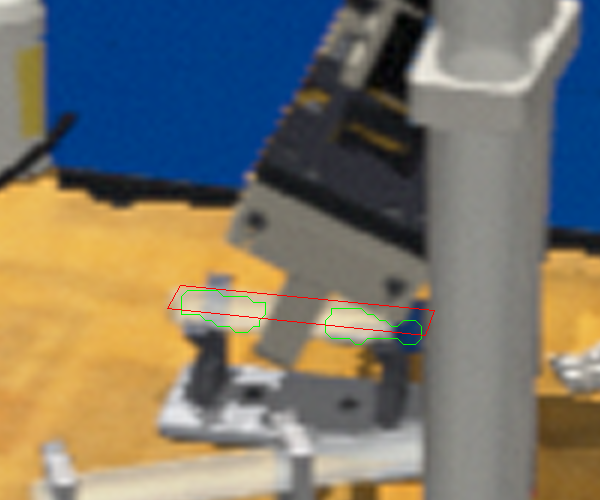

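Emit:
carry_out(motion=[-0.0003,0.0008,0,0,0,0,-1,0,0,0,0,0,0,-0.5,0,0,0,0,0,0,-0.2,0,0,0,0,0,0,0,0,0,0,0,0,0,0])

```text
t: 10.8
tool_pos: [0.4902, 0.086, 0.0521]
orientation: [-1.531, -0.353, -0.265]
force: [0.2, -0.3, -0.5]
opening: 0.0426
```

Run:
```python
from look import *
st(); look("c4",.056)
```

```text
{'t': 10.8, 'p': [0.4902, 0.086, 0.0521], 'r': 0.4977, 'paz': 9.9532, 'leanaz': 4.0846, 'lean': 22.626, 'z': [-0.0577, 0.9983, 0.0056], 'q': [0.0704, -0.3373, 2.3314, 0.0005, 0.7526, -1.5573], 'F': [0.1791, -0.259, -0.5498], 'op': 0.0426}
top 0.56 [305.2, 182.8]
303 311 176 202
side 0.71 [271.7, 183.7]
247 287 178 186
```

View pics/c4_side.png

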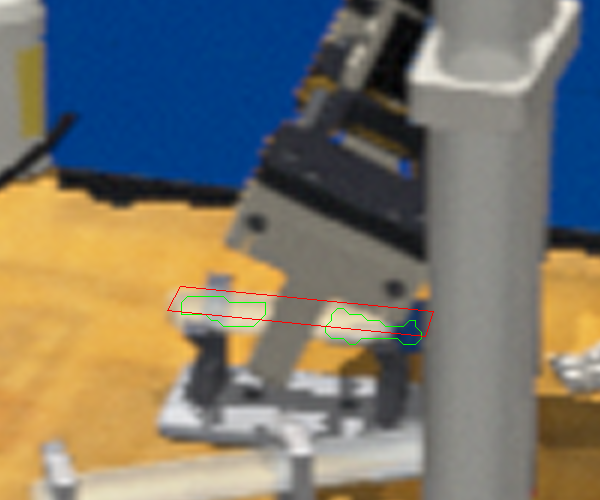

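Emit:
carry_out(motion=[0,-0.008,0,0,0,0,0.1,0,-0.015,0,0,0,0,0.1,0,-0.02,0,0,0,0,0.1,0,-0.02,0,0,0,0,0.1,0,-0.02,0,0,0,0,0.1])

```text
t: 11.5
tool_pos: [0.4545, 0.0834, 0.1291]
orientation: [-1.532, -0.347, -0.26]
force: [0.0, -0.8, -0.7]
opening: 0.0515
```

Run:
```python
from plan import *
st()
lin([.37,.12,.12,10,12,0],5,0.1)
```

```text
{'t': 11.5, 'p': [0.4545, 0.0834, 0.1291], 'r': 0.4621, 'paz': 10.403, 'leanaz': 4.083, 'lean': 22.2223, 'z': [-0.0576, 0.9983, 0.0056], 'q': [0.0702, -0.603, 2.3566, 0.0005, 1.0001, -1.5573], 'F': [0.0493, -0.8489, -0.705], 'op': 0.0515}
total 0.09252006529816577 12.23460389295465
-0.0159, -0.0045, 0.0083, 0.33, -1.3, 2.05, 0.1,
-0.0159, -0.0039, 0.0086, 0.34, -1.3, 2.04, 0.1,
-0.0158, -0.0032, 0.009, 0.33, -1.3, 2.05, 0.1,
-0.0158, -0.0027, 0.0094, 0.33, -1.3, 2.04, 0.1,
-0.0155, -0.002, 0.0098, 0.34, -1.3, 2.05, 0.1,
```

Emit:
carry_out(motion=[-0.016,-0.0045,0,0.3,-1.3,2,0.1,-0.016,-0.004,0,0.3,-1.3,2,0.1,-0.016,-0.0032,0,0.3,-1.3,2,0.1,-0.016,-0.003,0,0.3,-1.3,2,0.1,-0.016,-0.003,0,0.3,-1.3,2,0.1])

```text
t: 12.0
tool_pos: [0.3726, 0.0751, 0.1281]
orientation: [-1.544, -0.311, -0.031]
force: [-0.4, 0.9, -0.3]
opening: 0.0512
```

Run:
```python
from look import *
st(); look("c5",.056)
for n in ("top","side"):
    for th in ("capped_tube_center","open_tube_center"):
        r=models.outline_of(n,th)
        if not r: print(n,th,"none"); continue
        ys,xs=np.nonzero(r[0]["pixels"]); rc=cv2.minAreaRect(np.c_[xs,ys].astype(np.float32))
        print(n,th,r[0]["confidence"],rc,onz(n,rc[0],.05),(xs.min(),xs.max(),ys.min(),ys.max()))
```

```text
{'t': 12.0, 'p': [0.3726, 0.0751, 0.1281], 'r': 0.3801, 'paz': 11.3965, 'leanaz': 9.1921, 'lean': 12.5217, 'z': [-0.1776, 0.9841, -0.004], 'q': [0.0387, -0.7324, 2.3995, 0.0277, 1.2577, -1.7168], 'F': [-0.3721, 0.922, -0.3387], 'op': 0.0512}
top 0.63 [303.9, 197.1]
303 313 177 220
side 0.84 [265.0, 182.5]
247 287 178 186
top capped_tube_center 0.63 ((307.8650817871094, 198.4756622314453), (43.23735046386719, 8.048799514770508), 86.18592071533203) [0.4897 0.0869 0.05  ] (np.int64(303), np.int64(313), np.int64(177), np.int64(220))
top open_tube_center 0.61 ((259.649658203125, 209.69107055664062), (61.69211959838867, 7.342400074005127), 61.38954162597656) [0.4642 0.2022 0.05  ] (np.int64(244), np.int64(276), np.int64(182), np.int64(237))
side capped_tube_center 0.84 ((267.0384521484375, 181.8076934814453), (40.32670593261719, 7.710332870483398), 3.1798300743103027) [0.489  0.0885 0.05  ] (np.int64(247), np.int64(287), np.int64(178), np.int64(186))
side open_tube_center 0.72 ((265.892333984375, 194.36154174804688), (40.80742645263672, 18.85327911376953), 7.125016689300537) [0.476  0.1443 0.05  ] (np.int64(245), np.int64(286), np.int64(183), np.int64(203))
```

View pics/c5_side.png

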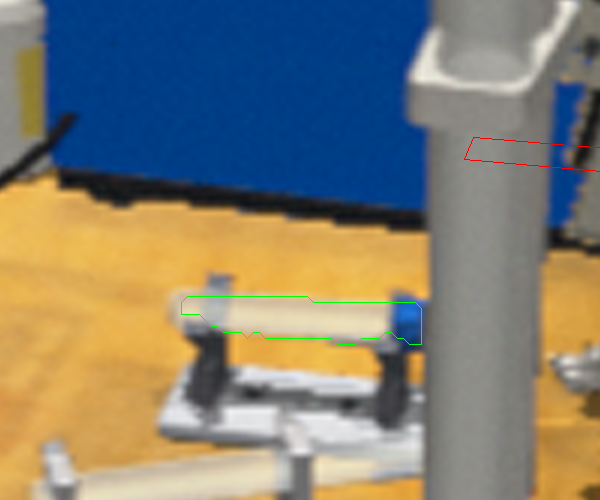

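View pics/c5_top.png

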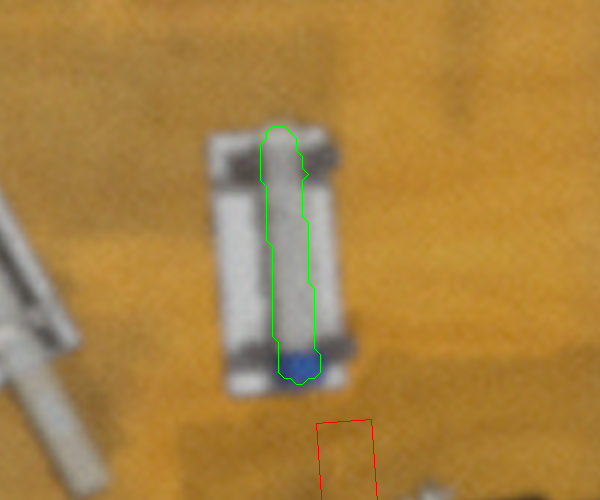

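Run:
```python
from h import *
a=cv2.imread("pics/top0.png"); b=imaging.read_camera("top"); c=cv2.imread("pics/side0.png"); d=imaging.read_camera("side")
f=lambda i,t:cv2.resize(i[t[0]:t[1],t[2]:t[3]],(400,290),interpolation=cv2.INTER_CUBIC)
T=(170,250,190,300);S=(190,265,205,308)
cv2.imwrite("pics/cmp.png",np.vstack([np.hstack([f(a,T),f(b,T)]),np.hstack([f(c,S),f(d,S)])]))
```

```text
(no output)
```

View pics/cmp.png

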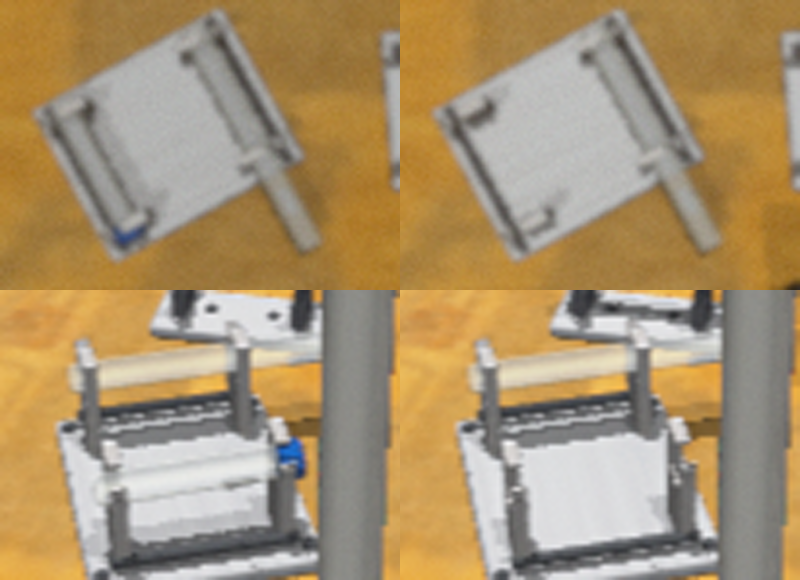

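The before and after pictures match for the long tube, which sits unmoved in its clips. The left station is empty.

Run:
```python
from plant import robot
print(robot.close_job())
```

```text
the job is handed in; nothing more can be done
None
```

I gripped the short capped tube across its middle with the tool leaning about 25°. I then drew it about 22 mm sideways past the sprung jaws and lifted it out. It now lies in both V notches of the cradle. The gripper is open and backed well away from everything, and I handed the job in at about 12 s of the 38 s.

**Capped tube:** The last pictures put its centre at (0.490, 0.087) m from the top camera and (0.489, 0.089) m from the side camera. I had measured the cradle centre at (0.490, 0.086) m. The tube lies level along the cradle with both ends past the notches.

**Long open tube:** The final pictures show it in its clips, looking the same as in the first ones. The network outlined it poorly in the last side picture (0.72 confidence, taking in part of the cradle area), so this rests on comparing the pictures by eye.

**What did not agree:** While the tube was held, the gripper read an opening of about 18 mm on the 20 mm tube. The tube also sat 3–4 mm lower and about 2° tilted in the fingers, so I allowed for both when lowering it.

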